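Start the carving bench's dust extractor

ROBOT

A 6-joint arm with a two-finger parallel gripper is mounted at the origin on the work surface. World frame = base frame: x ahead of the robot, y to its left, z up, the work surface at z = 0. Lengths are in m, angles in degrees, forces in N, time in s.
With the tool pointing down it reaches from about 0.4 to 0.825 m from the base axis. Payload 7 kg.
Tool frame: the origin (TCP) lies at the very end of the fingers, on their centre line; the grasp point (between the pads) lies 19 mm behind it (ctrl.hold_point_z is the distance from the TCP to the grasp point, in m); z points along the fingers, x is the direction in which the jaws open and shut, and the axes are right-handed (so a half turn about z gives the same grasp; the last joint's range is limited). The gripper opens to 88 mm and grips with 3 to 60 N. Pads are 19 mm wide; open, the fingers measure 130 mm over their backs; the gripper's body (78 mm by 193 mm) begins 47 mm behind the grasp point.
Start: joints at [81.538, 20.546, 0.682, 0, -70.136, -16.507], TCP at [0.285, 0.612, 0.227] pointing down, gripper open.
Joint ranges: [-176.03, 176.03], [-82.01, 121.73], [-58.28, 71.71], [-173.87, 95.51], [-174.79, -0.11], [-173.66, 173.66]. Speed limits (degrees/s): [136.94, 136.94, 172.46, 180, 180, 180].

INTERFACE

Orientations are given as [roll, pitch, yaw] about the fixed x, y, z axes, in that order (R = Rz(yaw) Ry(pitch) Rx(roll)).
In Python, from plant import ctrl gives the robot as it stands.
- The arm moves only by the tool servo_tool, never from a script. Its argument "rows" is text: rows parted by semicolons, each of 6 numbers parted by spaces: the shift along the tool's x, y, z in cm, then the turn, a rotation vector about the tool's x, y, z in rad. In form: tx ty tz ax ay az; .... A call has 1 to 5 rows; each row shifts and turns the pose as measured when the row begins, along the tool's axes as they then stand; what a row does not reach is not made up. A row lasts 1/12 s, in which the tool goes at most 41.7 mm and 7.16 degrees, less where a joint would pass 70% of its speed; a pose out of reach is approached as far as the arm can. A call is refused whole if a number of a shift passes 4.17 or a number of a turn 0.125, either way. A call with a gripper value outside its range is refused whole. "grip" is the finger opening in cm, from 0 to 8.76, set as the call begins (left out, the last holds). The fingers move at their own pace and stop on an object; the grip force is fixed at half the most. Time passes only in rows, so rows that do not move let the fingers close. It gives the time, the measured TCP pose, the force and the opening at its end, in the units of the state.
- ctrl.get_obs(): the state, without advancing time (a new reading comes with each control period).
- ctrl.snapshot(name): name is "side" or "top" or "wrist"; returns a dict with "frame" (480x640x3 uint8, red, green, blue), "K" (3x3 intrinsics, pixels), "eye" and "attitude" of the camera in the world. Camera axes: x right, y up, looking along -z (the intrinsics and any distortion apply to the point x, -y, -z); pixel columns grow to the right and rows downward; lengths in m; the calibration is good to about 2 mm. A picture is of the moment at which its call begins. There is no depth.
- ctrl.close_job(): hands the job in, once; it reports no verdict.
Trained networks look in a picture, given as the dict that the camera call returned (one of the last four; its "shot" number tells which), for a name from the list of things; names that differ only in an ending like _2 or _b are one class to them, and where a whole thing is asked for, a point or a joint stands for the part that bears it (a point fixed in the world has none). Each returns a list of dicts, best first, with "confidence" (0 to 1); they miss things now and then, are a little off and sometimes report something else, mostly with a low value. They report only what shows in the picture. A call takes as long as a camera call. They do not tell look-alikes from the thing itself.
- ctrl.spot_in(label, picture): "point" ([x, y, z] in m, in world coordinates, good to about 4 mm: the middle of the surface that is visible of it).
- ctrl.outline_of(label, picture): "pixels" (480x640 bool, what is visible of it).
- ctrl.place_of(label, picture): "point" ([x, y, z] in m, in world coordinates, good to about 4 mm: a listed point, or the origin of a listed thing).
The state is a dict: "clock": time; "joint_pos": joint angles; "qvel": joint speeds; "tau": joint torques, N m; "tool_pos": TCP position; "orientation": TCP orientation; "force": force on the tool from outside, world axes, zero at the start; "moment": the same for the moment, N m; "opening": finger opening in m.
Only numpy, scipy, OpenCV 4.12 (cv2) and the standard library are available. Lean on these libraries where they do the work, as an engineer would, in place of code of your own. Each camera call takes 0.05 s, during which the arm holds its last target.

TASK

Start the dust extractor by touch alone: first push its dust drawer fully home, then press down the raised end of the large rocker switch so that it tips all the way over, and then press the large round button all the way in and let it spring back out. Leave the small round button unpressed, do not lift or shove the two switch boxes out of their places, and leave the tools and stones on the bench alone. Finish with the drawer shut and the rocker still tipped over.

Things in the scene. Friction and masses are not known exactly. Their poses are not given: they have to be found in the camera images.
- extractor: dust extractor, fixed to the bench, 240 (x) x 200 (y) mm. The origin is at the centre of its underside on the bench; its x points from the drawer front into the machine, z up. The front part is 90 mm tall; a motor housing 175 mm tall stands on it from 105 mm behind the front face (x above -15 mm) on. The dust drawer comes out of its front face (x = -120 mm), towards the robot.
- drawer (a joint): how far the dust drawer stands open, m: 0 fully home, up to 0.07. It starts 0.03 to 0.055 open; it slides against about 2.5 N of friction, has a hard stop at 0, and stays where it is left.
- drawer_front (a point): centre of the outer face of the drawer's flat metal front, which moves with the drawer. The front is 170 mm wide, its lower edge 9 mm and its upper edge 77 mm above the bench, this point 50 mm above it. Its axes are those of the extractor: pushing along +x shuts it; when it is home, this face stands 12 mm before the machine's front face.
- rocker_box: grey steel switch box with one large rocker, loose on the bench on a rubber foot, about 0.85 kg, 120 (x) x 80 (y) mm, its top 60 mm above the bench. Origin at the centre of its underside; x along its length, z up. It may stand on either side of the extractor.
- rocker (a joint): angle of the rocker, rad: 0 to 0.05 off (as it starts, the end towards the box's +x is raised), 0.40 fully tipped over (that end down, its top level, and the other end raised). It stays where it is left; friction 0.08 N m, about 3 N at point rocker_high.
- rocker_high (a point): point on the upper face of the rocker's raised half, 28 mm from the pivot; moves with the rocker. The rocker is a black shallow V, 80 mm long (along the box's x) and 40 mm wide, pivoted at the box's centre 74 mm above the bench. This point is about 85 mm above the bench when off and 74 mm when fully tipped, 28 mm from the box's centre along its +x.
- button_box: grey steel switch box of the same size (120 x 80 x 60 mm, 0.85 kg, loose) with a large and a small round button. Origin at the centre of its underside; x along its length, z up. It may stand on either side of the extractor.
- start (a joint): how far the large round button is pressed in, m: 0 out, 0.008 all the way in. Spring button: 2 N to begin, 6 N all the way in; springs back when let go.
- start_top (a point): centre of the top of the large round button, black, 42 mm across; 86 mm above the bench when out. It lies 24 mm from the box's centre towards its -x.
- stop (a joint): how far the small round button is pressed in, m: 0 out, 0.005 all the way in. Not to be pressed.
- stop_top (a point): centre of the top of the small round button, black, 20 mm across, 73 mm above the bench, 62 mm from the large one on the same box.
- offcut: bystander: grey stone offcut, 80 x 55 x 42 mm, lying between the robot and the boxes; loose, origin at its underside
- sanding_block: bystander: cork sanding block, 60 x 110 x 32 mm; loose, origin at its underside
- flat_chisel: bystander: steel stone chisel 180 mm long, 16 mm thick, lying along its x; loose, origin at its underside
- long_chisel: bystander: steel stone chisel 220 mm long, 16 mm thick, lying along its x; loose, origin at its underside
- hammer: bystander: hammer lying along its x, about 0.3 m long; loose, origin at its underside
- jar: bystander: closed jar, 68 mm across, 100 mm tall; loose, origin at its underside
- dust_brush: bystander: hand brush lying along its x; loose, origin at its underside
- rosette: bystander: round carved stone disc, 100 mm across, 30 mm thick; loose, origin at its underside
There are look-alikes about, which are no part of the job. Leave any green or purple look-alike of the button_box alone.

How it is judged:
By the outcome, as a careful person would: the job done as asked, in the order asked, and still so for the second after the job is handed in, with the robot touching nothing.
It also fails if it takes over 59 s, if anything falls off the work surface, if the arm or the gripper's body presses on something with over 40 N, if the wrist force passes 120 N, or if a joint passes its speed limit or range.

## Working session

There is one attempt and no reset: what is moved stays moved. The work goes in short steps, Python scripts to look and compute and a tool call to move; the robot and the scene stay as the last step left them, time stands still between calls to the robot, and variables do not carry over. Pictures are saved under pics/ and viewed, and the job is handed in when it is done.

Besides the shell and the picture viewer there is one more tool, called by a JSON object that holds its "name" and its "arguments", one argument or row to a line. servo_tool: Moves the arm, as the interface text tells. Its arguments: {"type":"object","properties":{"rows":{"type":"string"},"grip":{"type":"number"}},"required":["rows"]}

```bash
mkdir -p pics; ls; python3 - <<'E'
from plant import ctrl
import cv2
o=ctrl.get_obs(); print(o)
for n in ("side","top","wrist"):
    s=ctrl.snapshot(n); cv2.imwrite(f"pics/a_{n}.png",s["frame"][:,:,::-1]); print(n,s["shot"],s["eye"])
    for l in ("drawer_front","rocker_high","start_top","stop_top","rocker_box","button_box","extractor"):
        try:
            r=ctrl.place_of(l,s); print(l,[(d["point"],d["confidence"]) for d in r][:4])
        except Exception as e: print(l,e)
E
```

```text
pics
{'clock': 0.0, 'joint_pos': array([ 8.15372998e+01,  2.05899694e+01,  6.33654080e-01, -2.05188779e-02,
       -7.01364010e+01, -1.65061630e+01]), 'qvel': array([-0.07051791, -0.05173612, -0.05857237,  0.10371795,  0.01757801,
       -0.04552382]), 'tau': array([-3.92526545e-04, -5.82717705e+01,  2.93058264e+01,  6.99741304e+00,
        6.99909084e-03, -1.47222440e-04]), 'tool_pos': array([0.28475712, 0.61144751, 0.22563708]), 'orientation': array([-1.79992149e+02, -9.43763017e-02, -1.14975857e+02]), 'force': array([-0.36356999,  0.1406804 ,  0.40357365]), 'moment': array([-0.02843315, -0.00482445,  0.08277807]), 'opening': 0.08742251865416106}
side 1 [ 0.51613119 -0.84069593  1.12120296]
drawer_front [([0.5389, -0.0505, 0.05], 0.6)]
rocker_high [([0.4775, 0.2931, 0.0847], 0.67), ([0.6825, 0.3582, 0.0029], 0.39)]
start_top [([0.4022, 0.1467, -0.002], 0.72), ([0.2854, -0.3657, 0.088], 0.69), ([0.4536, -0.2714, 0.0884], 0.58), ([0.7925, -0.2585, 0.0871], 0.49)]
stop_top [([0.506, -0.2974, 0.0738], 0.56)]
rocker_box [([0.4522, 0.3001, -0.0024], 0.88), ([0.478, 0.2959, 0.0858], 0.63)
[... 179 characters left out ...]
wer_front [([0.5411, -0.0549, 0.0468], 0.76)]
rocker_high [([0.4789, 0.2955, 0.0859], 0.87), ([0.6828, 0.3546, -0.0025], 0.27)]
start_top [([0.2878, -0.3646, 0.0842], 0.83), ([0.4508, -0.2695, 0.085], 0.58), ([0.787, -0.2593, 0.0825], 0.54)]
stop_top [([0.339, -0.3891, 0.0757], 0.49), ([0.5085, -0.2916, 0.074], 0.46)]
rocker_box [([0.4528, 0.2967, -0.0022], 0.63)]
button_box [([0.798, -0.2787, -0.0048], 0.73), ([0.303, -0.3748, 0.0008], 0.71), ([0.475, -0.2831, -0.0008], 0.68), ([0.5566, 0.4884, 0.0046], 0.22)]
extractor [([0.7161, -0.06, 0.0014], 0.71)]
wrist 3 [0.35154311 0.5818346  0.38621729]
drawer_front []
rocker_high []
start_top []
stop_top []
rocker_box []
button_box []
extractor []
```

View pics/a_side.png

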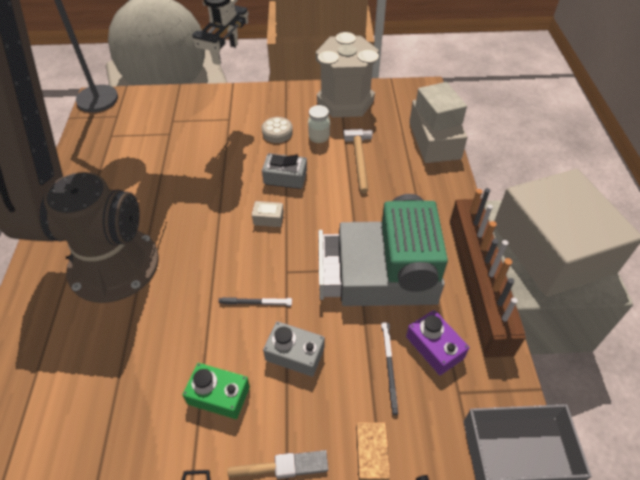

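View pics/a_top.png

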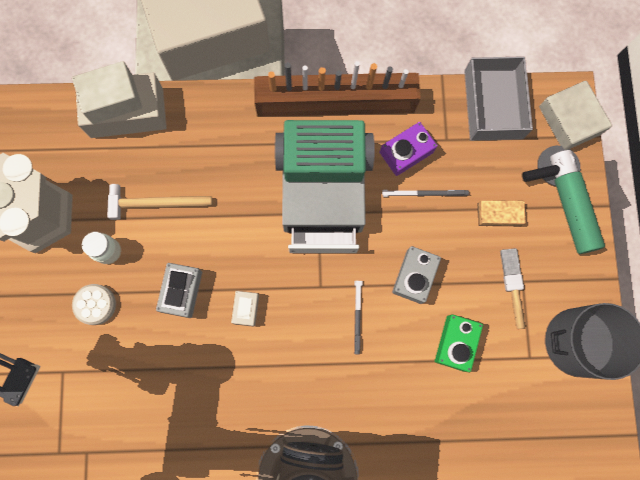

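```bash
python3 - <<'E'
from plant import ctrl
import cv2,numpy as np
a=cv2.imread("pics/a_top.png");b=cv2.imread("pics/a_side.png")
c=lambda im,x,y,w=60,h=45: cv2.resize(im[y-h:y+h,x-w:x+w],(400,300),interpolation=cv2.INTER_CUBIC)
cv2.imwrite("pics/b.png",np.vstack([np.hstack([c(a,417,275),c(a,180,290)]),np.hstack([c(b,294,348),c(b,285,170)])]))
cv2.imwrite("pics/c.png",np.hstack([c(a,324,205,80,100*3//4),c(b,370,260,80,60)]))
E
```

```text
(no output)
```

View pics/b.png

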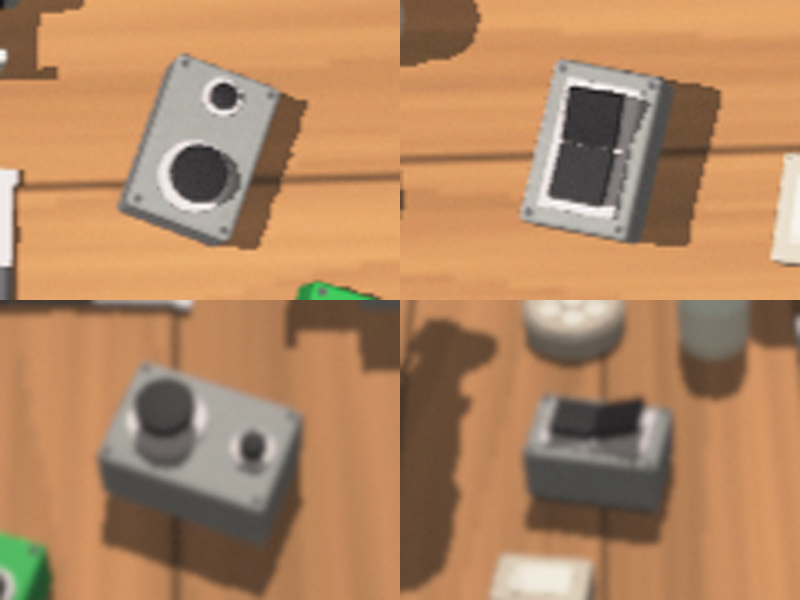

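View pics/c.png

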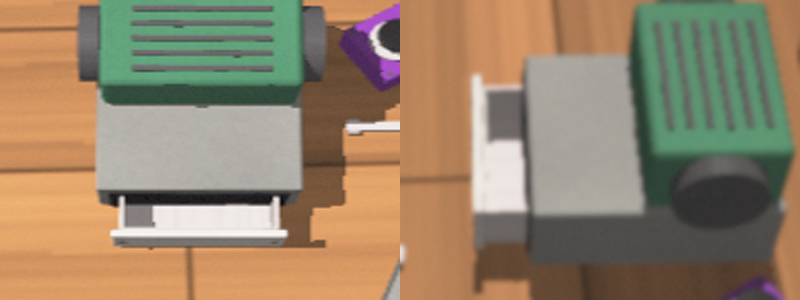

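Only one grey box has a large and a small button (top 417,275; side 294,348). The green one (top 460,343) and the purple one (top 408,148) are look-alikes. The rocker's raised end is the far (+x) one, as the point estimate says. The drawer front is at about (0.540, -0.053), about 42 mm open.

```bash
cat > h.py <<'E'
from plant import ctrl
import numpy as np
from scipy.spatial.transform import Rotation as R
def to(p,yaw):
    o=ctrl.get_obs(); A=R.from_euler('xyz',o["orientation"],degrees=True)
    B=R.from_euler('xyz',[180,0,yaw],degrees=True)
    d=A.inv().apply(np.array(p)-o["tool_pos"])*100
    print("t",o["clock"],"pos",o["tool_pos"].round(4),"rpy",o["orientation"].round(1),"F",o["force"].round(1))
    print("shift cm",d.round(2),"turn",(A.inv()*B).as_rotvec().round(3))
E
python3 -c "
from h import *
to([.47,-.05,.226],-92.6)"
```

```text
t 1.2 pos [0.285  0.6119 0.2266] rpy [-180.    0. -115.] F [-0.  -0.   0.9]
shift cm [ 52.19 -44.71   0.06] turn [-0.   -0.   -0.39]
```

{"name": "servo_tool", "arguments": {
  "rows": "0 0 0 0 0 -0.1; 0 0 0 0 0 -0.1; 0 0 0 0 0 -0.1; 0 0 0 0 0 -0.09; 0 0 0 0 0 0",
  "grip": 0
}}

```text
clock: 1.62
tool_pos: [0.285, 0.6119, 0.2265]
orientation: [-180.0, -0.0, -91.6]
force: [-0.4, -0.8, -1.0]
opening: 0.0601
```

```bash
python3 -c "
from h import *
to([.47,-.05,.226],-92.6)"
```

```text
t 1.6167 pos [0.285  0.6119 0.2265] rpy [-180.    -0.   -91.6] F [-0.4 -0.8 -1. ]
shift cm [ 6.563e+01 -2.039e+01  6.000e-02] turn [-0.    -0.     0.017]
```

{"name": "servo_tool", "arguments": {
  "rows": "3.3 -1.0 0 0 0 0; 3.3 -1.0 0 0 0 0; 3.3 -1.0 0 0 0 0; 3.3 -1.0 0 0 0 0; 3.3 -1.0 0 0 0 0"
}}

```text
clock: 2.03
tool_pos: [0.3289, 0.4449, 0.2234]
orientation: [-180.0, -0.1, -92.2]
force: [1.4, 0.1, 1.2]
opening: 0.0266
```

{"name": "servo_tool", "arguments": {
  "rows": "3.3 -1.0 0 0 0 0; 3.3 -1.0 0 0 0 0; 3.3 -1.0 0 0 0 0; 3.3 -1.0 0 0 0 0; 3.3 -1.0 0 0 0 0"
}}

```text
clock: 2.45
tool_pos: [0.3719, 0.2694, 0.2244]
orientation: [-179.9, -0.0, -93.1]
force: [1.5, -0.3, -0.3]
opening: 0.0009
```

{"name": "servo_tool", "arguments": {
  "rows": "3.3 -1.0 0 0 0 0; 3.3 -1.0 0 0 0 0; 3.3 -1.0 0 0 0 0; 3.3 -1.0 0 0 0 0; 3.3 -1.0 0 0 0 0"
}}

```text
clock: 2.87
tool_pos: [0.4118, 0.0934, 0.2264]
orientation: [-179.7, 0.2, -94.0]
force: [1.1, -0.6, -0.3]
opening: 0.0007
```

```bash
python3 -c "
from h import *
to([.47,-.05,.226],-92.6)"
```

```text
t 2.8667 pos [0.4118 0.0934 0.2264] rpy [-179.7    0.2  -94. ] F [ 1.1 -0.6 -0.3]
shift cm [13.9  -6.8   0.02] turn [-0.005  0.004 -0.025]
```

{"name": "servo_tool", "arguments": {
  "rows": "3.3 -1.6 0 0 0 -0.02; 3.3 -1.6 0 0 0 0; 3.3 -1.6 0 0 0 0; 3.3 -1.6 0 0 0 0; 0.6 -0.3 0 0 0 0"
}}

```text
clock: 3.28
tool_pos: [0.4718, -0.0594, 0.2288]
orientation: [-179.3, 0.4, -93.8]
force: [-0.2, 0.6, 1.1]
opening: 0.0002
```

```bash
python3 -c "
from h import *
to([.475,-.053,.045],-92.6)"
```

```text
t 3.2833 pos [ 0.4718 -0.0594  0.2288] rpy [-179.3    0.4  -93.8] F [-0.2  0.6  1.1]
shift cm [-0.54 -0.06 18.38] turn [-0.012  0.006 -0.022]
```

{"name": "servo_tool", "arguments": {
  "rows": "-0.3 0 3.6 -0.012 0.006 -0.02; -0.2 0 3.6 0 0 0; 0 0 3.6 0 0 0; 0 0 3.6 0 0 0; 0 0 3.4 0 0 0"
}}

```text
clock: 3.7
tool_pos: [0.4825, -0.0575, 0.0548]
orientation: [-178.8, 0.3, -94.0]
force: [-0.5, 1.0, 0.1]
opening: 0.0005
```

```bash
python3 - <<'E'
from h import *
import cv2
to([.535,-.053,.045],-92.6)
s=ctrl.snapshot("side");cv2.imwrite("pics/d.png",cv2.resize(s["frame"][180:380,200:480,::-1],None,fx=2.8,fy=2.8))
for n in ("drawer_front","extractor"): print(ctrl.place_of(n,s)[:2])
E
```

```text
t 3.7 pos [ 0.4825 -0.0575  0.0548] rpy [-178.8    0.3  -94. ] F [-0.5  1.   0.1]
shift cm [-0.82 -5.18  1.1 ] turn [-0.022  0.005 -0.025]
[{'point': [0.5399, -0.0522, 0.0467], 'confidence': 0.83}]
[{'point': [0.713, -0.0635, -0.0011], 'confidence': 0.86}]
```

View pics/d.png

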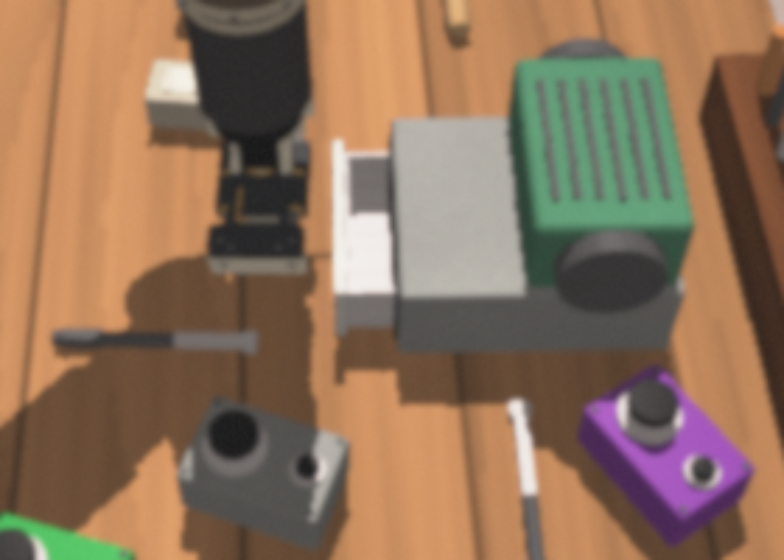

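The fingers hang in front of the drawer face (crop 338,235), clear of everything. I lower a bit more and push.

{"name": "servo_tool", "arguments": {
  "rows": "-0.3 0 0.5 -0.02 0 0; -0.1 -0.8 0.3 0 0 0; 0 -0.8 0 0 0 0; 0 -0.8 0 0 0 0; 0 -0.8 0 0 0 0"
}}

```text
clock: 4.27
tool_pos: [0.521, -0.0541, 0.0547]
orientation: [-179.7, 0.3, -93.9]
force: [-0.1, -0.6, 0.8]
opening: 0.0
```

```bash
python3 -c "
from h import *
to([.572,-.055,.045],-93)"
```

```text
t 4.2667 pos [ 0.521  -0.0541  0.0547] rpy [-179.7    0.3  -93.9] F [-0.1 -0.6  0.8]
shift cm [-0.25 -5.08  1.  ] turn [-0.005  0.006 -0.017]
```

{"name": "servo_tool", "arguments": {
  "rows": "0 -0.8 0.4 0 0 -0.015; 0 -0.8 0.4 0 0 0; 0 -0.8 0.2 0 0 0; 0 -0.8 0.2 0 0 0"
}}

```text
clock: 4.6
tool_pos: [0.5561, -0.0564, 0.044]
orientation: [-179.7, 0.4, -93.0]
force: [-3.5, 1.0, 2.8]
opening: 0.0005
```

```bash
python3 -c "
from h import *
to([.572,-.055,.045],-93)"
```

```text
t 4.6 pos [ 0.5561 -0.0564  0.044 ] rpy [-179.7    0.4  -93. ] F [-3.5  1.   2.8]
shift cm [-0.22 -1.59 -0.1 ] turn [-0.005  0.006 -0.001]
```

Pushing (about 3.5 N). Continue until the stop.

{"name": "servo_tool", "arguments": {
  "rows": "0 -0.6 0 0 0 0; 0 -0.6 0 0 0 0"
}}

```text
clock: 4.77
tool_pos: [0.5687, -0.0573, 0.0427]
orientation: [-179.9, 0.3, -93.1]
force: [-3.8, 1.6, 2.4]
opening: 0.0003
```

{"name": "servo_tool", "arguments": {
  "rows": "0 -0.5 0 0 0 0; 0 -0.4 0 0 0 0"
}}

```text
clock: 4.93
tool_pos: [0.5704, -0.0585, 0.0408]
orientation: [179.2, 0.2, -93.2]
force: [-19.4, 4.1, 13.4]
opening: 0.0004
```

{"name": "servo_tool", "arguments": {
  "rows": "0 -0.4 0 0 0 0; 0 -0.3 0 0 0 0"
}}

```text
clock: 5.1
tool_pos: [0.5697, -0.0594, 0.039]
orientation: [178.3, 0.1, -93.2]
force: [-11.0, 3.0, 7.1]
opening: 0.0004
```

The hard stop shows as a 19 N rise at x≈0.570, as predicted. Backing off.

{"name": "servo_tool", "arguments": {
  "rows": "0 1.0 0 0 0 0; 0 2 0 0 0 0; 0 2 -1 0 0 0; 0 1 -3.5 0 0 0; 0 0 -4 0 0 0"
}}

```text
clock: 5.52
tool_pos: [0.5072, -0.0569, 0.1193]
orientation: [177.7, -0.0, -93.4]
force: [0.9, -0.2, -0.7]
opening: 0.0003
```

{"name": "servo_tool", "arguments": {
  "rows": "0 0 -3.5 0 0 0; 0 0 -3.5 0 0 0; -3.5 0 0 0 0 0; -3.5 0 0 0 0 0; -3.5 0 0 0 0 0"
}}

```text
clock: 5.93
tool_pos: [0.5222, 0.0467, 0.2051]
orientation: [179.2, 0.3, -93.8]
force: [0.7, 0.3, -0.1]
opening: 0.0004
```

```bash
python3 - <<'E'
from h import *
import cv2
to([.478,.294,.13],-98)
ims=[]
for n in("side","top"):
  s=ctrl.snapshot(n);ims.append(s["frame"][:,:,::-1])
  for n in ("drawer_front","extractor","rocker_high","rocker_box","start_top","stop_top"): print(n,[(q["point"],q["confidence"]) for q in ctrl.place_of(n,s)[:4]])
cv2.imwrite("pics/e.png",np.hstack([cv2.resize(ims[0][180:330,280:480],(400,300)),cv2.resize(ims[1][110:260,250:400],(400,400))[:300]]))
E
```

```text
t 5.9333 pos [0.5222 0.0467 0.2051] rpy [179.2   0.3 -93.8] F [ 0.7  0.3 -0.1]
shift cm [-24.34   5.92   7.73] turn [0.014 0.005 0.074]
drawer_front [([0.5829, -0.0535, 0.0503], 0.51)]
extractor [([0.7139, -0.0609, -0.0003], 0.89), ([0.6275, -0.5113, 0.0019], 0.64)]
rocker_high [([0.4786, 0.296, 0.0849], 0.71), ([0.4375, -0.5305, 0.0028], 0.47)]
rocker_box [([0.4487, 0.2974, -0.0022], 0.58)]
start_top [([0.2828, -0.3629, 0.0894], 0.63), ([0.7899, -0.2583, 0.0868], 0.62), ([0.4511, -0.272, 0.0899], 0.56)]
stop_top [([0.8196, -0.3111, 0.0733], 0.59), ([0.3432, -0.3819, 0.0744], 0.58), ([0.5038, -0.2946, 0.0709], 0.49)]
drawer_front [([0.5806, -0.0525, 0.0475], 0.6), ([0.5104, -0.292, 0.0743], 0.16)]
extractor [([0.7149, -0.0581, -0.0004], 0.57)]
rocker_high [([0.7173, -0.0594, 0.0003], 0.37)]
rocker_box []
start_top [([0.2859, -0.3631, 0.0848], 0.82), ([0.7869, -0.2592, 0.0814], 0.75), ([0.4503, -0.2731, 0.0812], 0.48)]
stop_top [([0.8189, -0.3119, 0.0709], 0.54), ([0.3418, -0.3854, 0.074], 0.52), ([0.5109, -0.2927, 0.0734], 0.41)]
```

View pics/e.png

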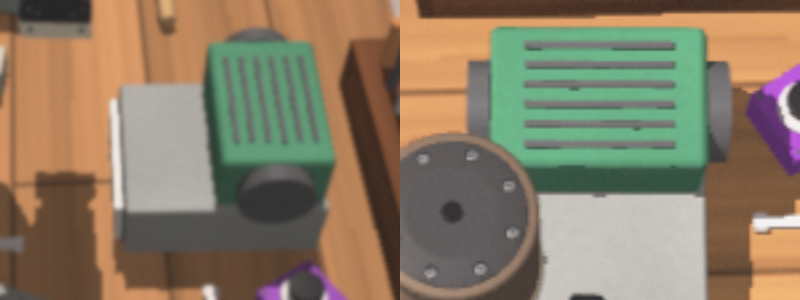

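The drawer is home: front-to-origin distance is 0.132 and no gap shows. Next, the rocker.

{"name": "servo_tool", "arguments": {
  "rows": "-3.6 0.9 0 0 0 0.06; -3.6 0.9 0 0 0 0; -3.6 0.9 0 0 0 0; -3.6 0.9 0 0 0 0; -3.6 0.9 0 0 0 0"
}}

```text
clock: 7.05
tool_pos: [0.4972, 0.2281, 0.2044]
orientation: [178.9, 0.1, -98.0]
force: [0.7, -0.4, -0.1]
opening: 0.0004
```

```bash
python3 -c "
from h import *
to([.480,.295,.12],-97)"
```

```text
t 7.05 pos [0.4972 0.2281 0.2044] rpy [ 1.789e+02  1.000e-01 -9.800e+01] F [ 0.7 -0.4 -0.1]
shift cm [-6.37  2.47  8.5 ] turn [ 0.019  0.002 -0.018]
```

{"name": "servo_tool", "arguments": {
  "rows": "-2.2 0.9 0 0.02 0 -0.015; -2.2 0.8 0 0 0 0; -1.9 0.8 0 0 0 0; 0 0 0 0 0 0; 0 0 0 0 0 0"
}}

```text
clock: 7.47
tool_pos: [0.4789, 0.304, 0.2042]
orientation: [-179.9, 0.1, -96.8]
force: [0.3, -1.0, 0.2]
opening: 0.0005
```

```bash
python3 -c "
from h import *
to([.480,.295,.11],-97)"
```

```text
t 7.4667 pos [0.4789 0.304  0.2042] rpy [-1.799e+02  1.000e-01 -9.680e+01] F [ 0.3 -1.   0.2]
shift cm [ 0.9  -0.2   9.42] turn [-0.002  0.003  0.004]
```

{"name": "servo_tool", "arguments": {
  "rows": "0.5 -0.1 2.5 0 0 0; 0.3 -0.1 2.5 0 0 0; 0 0 2 0 0 0; 0 0 1.2 0 0 0; 0 0 0 0 0 0"
}}

```text
clock: 7.88
tool_pos: [0.4821, 0.294, 0.121]
orientation: [-179.7, 0.3, -96.9]
force: [-0.1, -0.1, 0.4]
opening: 0.0003
```

```bash
python3 - <<'E'
from h import *
import cv2
to([.480,.295,.085],-97)
s=ctrl.snapshot("side");cv2.imwrite("pics/f.png",cv2.resize(s["frame"][120:220,220:350,::-1],None,fx=5,fy=5))
E
```

```text
t 7.8833 pos [0.4821 0.294  0.121 ] rpy [-179.7    0.3  -96.9] F [-0.1 -0.1  0.4]
shift cm [-0.05  0.24  3.6 ] turn [-0.005  0.006  0.002]
```

View pics/f.png

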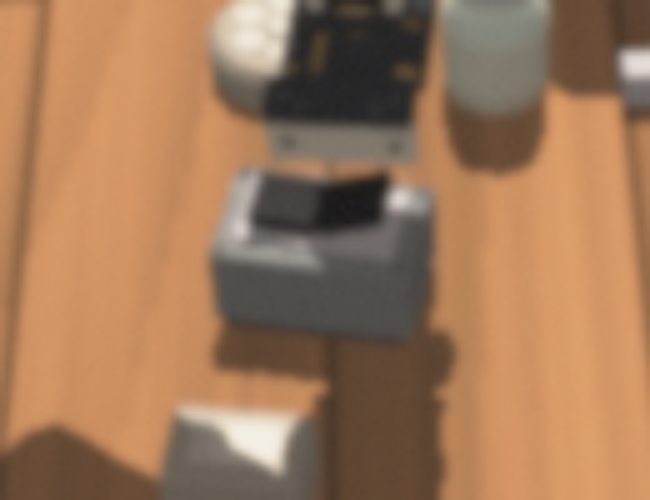

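```bash
python3 - <<'E'
from h import *
import cv2
o=ctrl.get_obs();s=ctrl.snapshot("side")
print(s["K"],s["attitude"])
A=np.array(s["attitude"])
M=A if A.shape==(3,3) else R.from_euler('xyz',A,degrees=True).as_matrix()
def pr(p):
    c=M.T@(np.array(p)-s["eye"]); v=s["K"]@np.array([c[0],-c[1],-c[2]]); return v[:2]/v[2]
im=s["frame"][:,:,::-1].copy()
im=cv2.resize(im[100:220,220:350],None,fx=5,fy=5)
for p,c in((o["tool_pos"],(0,0,255)),([.4785,.295,.085],(0,255,0)),(o["tool_pos"]+[0,0,.066],(255,0,0))):
    q=pr(p);print(q);cv2.circle(im,tuple(((q-[220,100])*5).astype(int).tolist()),4,c,-1)
cv2.imwrite("pics/g.png",im)
E
```

```text
[[527.86676761   0.         319.89094919]
 [  0.         527.86676761 239.07057772]
 [  0.           0.           1.        ]] [38.85858567  0.41717599 -2.41097774]
[293.64214869 148.7852395 ]
[292.83241096 158.45778252]
[292.52736792 130.35403235]
```

View pics/g.png

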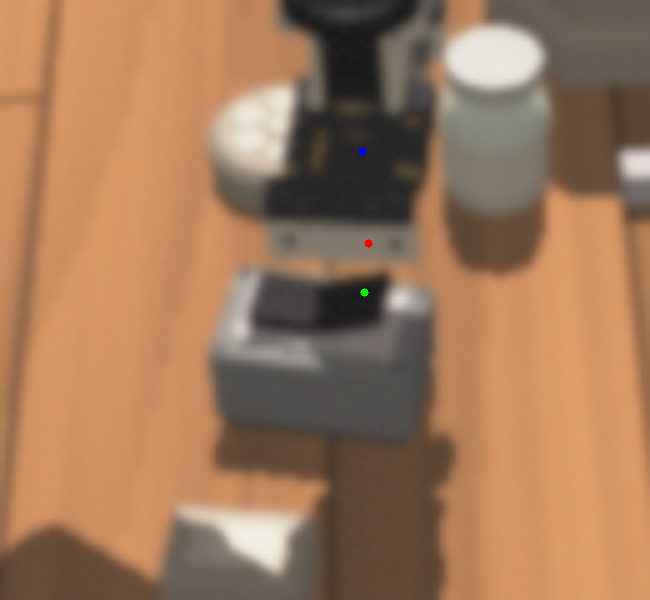

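The TCP (red, 368,243) sits right above the rocker's raised half (green, 364,292), hidden behind the gripper's body. Pressing down.

{"name": "servo_tool", "arguments": {
  "rows": "0 0.2 1.2 0 0 0; 0 0 1.0 0 0 0; 0 0 0.6 0 0 0"
}}

```text
clock: 8.23
tool_pos: [0.4846, 0.2969, 0.0995]
orientation: [-179.3, 0.8, -96.8]
force: [0.4, -0.5, 0.3]
opening: 0.0005
```

{"name": "servo_tool", "arguments": {
  "rows": "0 0 0.5 0 0 0; 0 0 0.5 0 0 0"
}}

```text
clock: 8.4
tool_pos: [0.4855, 0.2974, 0.0899]
orientation: [-179.2, 0.9, -96.9]
force: [-0.5, -0.6, 0.4]
opening: 0.0005
```

{"name": "servo_tool", "arguments": {
  "rows": "0 0 0.4 0 0 0; 0 0 0.4 0 0 0"
}}

```text
clock: 8.57
tool_pos: [0.4867, 0.2977, 0.0822]
orientation: [-179.1, 0.9, -96.8]
force: [1.5, -1.9, 4.0]
opening: 0.0004
```

{"name": "servo_tool", "arguments": {
  "rows": "0 0.3 0.3 -0.015 0 0; 0 0.3 0.3 0 -0.01 0"
}}

```text
clock: 8.73
tool_pos: [0.4819, 0.2995, 0.0764]
orientation: [-179.9, 1.6, -96.7]
force: [2.2, -0.2, 2.0]
opening: 0.0001
```

{"name": "servo_tool", "arguments": {
  "rows": "0 0.1 0.3 0 0 0; 0 0.1 0.3 0 0 0"
}}

```text
clock: 8.9
tool_pos: [0.4812, 0.3, 0.0732]
orientation: [-179.7, 1.7, -96.7]
force: [-7.8, -12.0, 45.4]
opening: 0.0004
```

{"name": "servo_tool", "arguments": {
  "rows": "0 0 0.3 0 0 0; 0 0 0.3 0 0 0"
}}

```text
clock: 9.07
tool_pos: [0.4814, 0.2998, 0.0735]
orientation: [-179.6, 1.7, -96.5]
force: [-11.5, -4.4, 33.2]
opening: 0.0007
```

Hard stop at z≈0.0735, the tipped height. Lifting off and looking.

{"name": "servo_tool", "arguments": {
  "rows": "0 0 -0.5 0 0 0; 0 0 -2 0 0 0; 0 0 -4 0 0 0; 0 0 -4 0 0 0; 0 0 -4 0 0 0"
}}

```text
clock: 9.48
tool_pos: [0.473, 0.2913, 0.2142]
orientation: [179.6, 1.1, -96.6]
force: [1.2, 1.3, -0.9]
opening: 0.0002
```

{"name": "servo_tool", "arguments": {
  "rows": "3.8 0 0 0 0 0; 3.8 0 0 0 0 0; 3.8 0 0 0 0 0; 3.8 0 0 0 0 0; 3.8 0 0 0 0 0"
}}

```text
clock: 9.9
tool_pos: [0.4531, 0.1065, 0.2181]
orientation: [-179.8, 2.0, -96.1]
force: [1.7, -1.3, -1.4]
opening: 0.0005
```

{"name": "servo_tool", "arguments": {
  "rows": "3.8 0 0 0 0 0; 3.8 0 0 0 0 0; 3.8 0 0 0 0 0; 3.8 0 0 0 0 0; 3.8 0 0 0 0 0"
}}

```text
clock: 10.32
tool_pos: [0.4269, -0.0889, 0.2099]
orientation: [-179.9, 2.2, -95.9]
force: [1.8, -0.3, 0.1]
opening: 0.0005
```

```bash
python3 - <<'E'
from h import *
import cv2
to([.451,-.272,.20],-110)
ims=[]
for n in("side","top"):
  s=ctrl.snapshot(n);ims.append(s["frame"][:,:,::-1])
  for n in ("drawer_front","rocker_high","rocker_box"): print(n,[(q["point"],q["confidence"]) for q in ctrl.place_of(n,s)[:2]])
cv2.imwrite("pics/i.png",np.hstack([cv2.resize(ims[0][130:205,235:335],(400,300),interpolation=2),cv2.resize(ims[1][250:325,130:230],(400,300),interpolation=2)]))
E
```

```text
t 10.3167 pos [ 0.4269 -0.0889  0.2099] rpy [-179.9    2.2  -95.9] F [ 1.8 -0.3  0.1]
shift cm [17.99 -4.28  0.3 ] turn [0.003 0.039 0.246]
drawer_front [([0.58, -0.0534, 0.0482], 0.77)]
rocker_high [([0.4807, 0.2959, 0.0767], 0.61)]
rocker_box [([0.4514, 0.2972, -0.0024], 0.93)]
drawer_front [([0.5814, -0.0509, 0.0465], 0.65)]
rocker_high [([0.481, 0.2923, 0.0739], 0.79)]
rocker_box [([0.4511, 0.2962, -0.0018], 0.86)]
```

View pics/i.png

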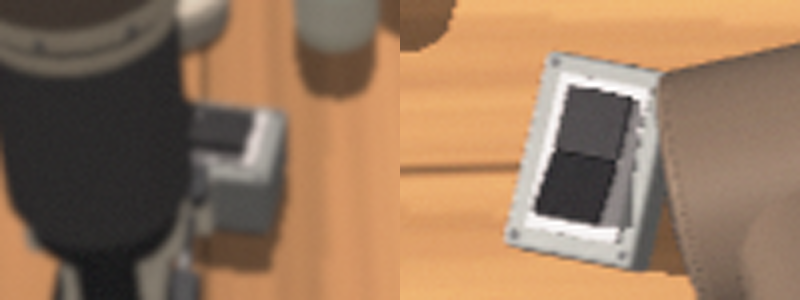

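The rocker is tipped (point at z≈0.075), the box is unmoved, and the drawer is still home. Now the grey box's large button at (0.4515, -0.2715).

{"name": "servo_tool", "arguments": {
  "rows": "3.4 -0.8 0 0 0.02 0.06; 3.4 -0.8 0 0 0.02 0.06; 3.4 -0.6 0 0 0 0.06; 3.4 0 0 0 0 0.06; 2 0 0 0 0 0"
}}

```text
clock: 11.13
tool_pos: [0.4229, -0.2376, 0.2087]
orientation: [-179.9, -0.1, -109.0]
force: [-0.2, -0.3, 0.4]
opening: 0.0006
```

```bash
python3 - <<'E'
from h import *
to([.451,-.2715,.12],-111)
E
```

```text
t 11.1333 pos [ 0.4229 -0.2376  0.2087] rpy [-1.799e+02 -1.000e-01 -1.090e+02] F [-0.2 -0.3  0.4]
shift cm [ 2.28 -3.74  8.88] turn [-0.002 -0.001  0.035]
```

{"name": "servo_tool", "arguments": {
  "rows": "0.8 -1.5 0 0 0 0.03; 0.7 -1.3 0 0 0 0; 0.4 -0.7 0 0 0 0; 0 0 0 0 0 0"
}}

```text
clock: 11.47
tool_pos: [0.4512, -0.2676, 0.208]
orientation: [-179.9, -0.1, -110.6]
force: [0.9, 0.4, 0.3]
opening: 0.0005
```

{"name": "servo_tool", "arguments": {
  "rows": "0 0 2.5 0 0 0; 0 0 2.5 0 0 0; 0 0 2 0 0 0; 0 0 1.2 0 0 0; 0 0 0 0 0 0"
}}

```text
clock: 11.88
tool_pos: [0.4541, -0.2622, 0.1241]
orientation: [-179.8, 0.0, -110.1]
force: [0.5, 1.2, 0.2]
opening: 0.0004
```

```bash
python3 - <<'E'
from h import *
import cv2
to([.451,-.2715,.09],-111)
ims=[]
for n in("side","top"):
  s=ctrl.snapshot(n);ims.append(s["frame"][:,:,::-1])
  for n in ("start_top","stop_top"): print(n,[(q["point"],q["confidence"]) for q in ctrl.place_of(n,s)[:3]])
cv2.imwrite("pics/j.png",np.hstack([cv2.resize(ims[0][290:410,220:380],(400,300)),cv2.resize(ims[1][215:335,340:500],(400,300))]))
E
```

```text
t 11.8833 pos [ 0.4541 -0.2622  0.1241] rpy [-179.8    0.  -110.1] F [0.5 1.2 0.2]
shift cm [ 0.99 -0.01  3.41] turn [-0.004  0.     0.016]
start_top [([0.7891, -0.2562, 0.084], 0.82), ([0.2834, -0.3632, 0.0865], 0.66), ([0.4507, -0.2724, 0.0855], 0.62)]
stop_top [([0.8185, -0.311, 0.0725], 0.64), ([0.5073, -0.296, 0.0718], 0.46), ([0.3412, -0.3831, 0.069], 0.38)]
start_top [([0.7877, -0.2597, 0.0808], 0.63), ([0.2859, -0.3634, 0.0836], 0.56)]
stop_top [([0.3413, -0.3891, 0.0749], 0.61), ([0.8203, -0.3099, 0.0694], 0.4)]
```

View pics/j.png

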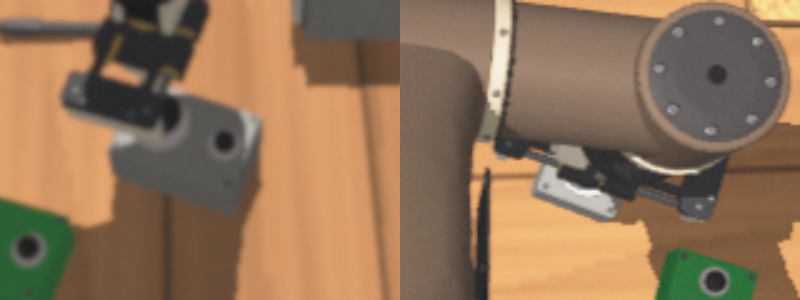

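The fingers are over the large button of the grey box (side crop 170,115). The small button (225,140) is clear. Pressing in small steps.

{"name": "servo_tool", "arguments": {
  "rows": "0.6 0 1.0 0 0 0; 0.4 0 1.0 0 0 0; 0.2 0 0.6 0 0 0; 0 0 0 0 0 0"
}}

```text
clock: 12.52
tool_pos: [0.4534, -0.2766, 0.1017]
orientation: [-179.1, 0.1, -110.1]
force: [-0.8, 0.0, -0.4]
opening: 0.0004
```

{"name": "servo_tool", "arguments": {
  "rows": "0.3 0 0.4 0 0 0; 0.1 0 0.4 0 0 0"
}}

```text
clock: 12.68
tool_pos: [0.4519, -0.2811, 0.093]
orientation: [-179.1, 0.1, -110.1]
force: [-0.0, -0.1, 0.3]
opening: 0.0004
```

{"name": "servo_tool", "arguments": {
  "rows": "-0.6 0 0 -0.015 0 0; -0.3 0 0 0 0 0; 0 0 0 0 0 0"
}}

```text
clock: 12.93
tool_pos: [0.4543, -0.2724, 0.0916]
orientation: [179.8, 0.1, -110.2]
force: [-0.6, 0.4, 0.0]
opening: 0.0003
```

{"name": "servo_tool", "arguments": {
  "rows": "0 0 0.4 0 0 0; 0 0 0.4 0 0 0"
}}

```text
clock: 13.1
tool_pos: [0.4555, -0.2721, 0.0842]
orientation: [179.9, 0.1, -110.2]
force: [-1.7, 0.5, 2.8]
opening: 0.0002
```

{"name": "servo_tool", "arguments": {
  "rows": "0 0 0.3 0 0 0; 0 0 0.3 0 0 0"
}}

```text
clock: 13.27
tool_pos: [0.4554, -0.2721, 0.0781]
orientation: [179.9, 0.0, -110.1]
force: [-3.2, 1.2, 11.2]
opening: 0.0003
```

{"name": "servo_tool", "arguments": {
  "rows": "0 0 0.2 0 0 0; 0 0 0.3 0 0 0"
}}

```text
clock: 13.43
tool_pos: [0.4558, -0.2725, 0.0775]
orientation: [180.0, -0.1, -110.0]
force: [-13.7, 14.9, 49.3]
opening: 0.0004
```

{"name": "servo_tool", "arguments": {
  "rows": "0 0 0.3 0 0 0; 0 0 0.3 0 0 0"
}}

```text
clock: 13.6
tool_pos: [0.4557, -0.2724, 0.0778]
orientation: [-179.9, -0.1, -109.8]
force: [-10.3, 9.3, 34.2]
opening: 0.0003
```

Hard stop at z≈0.0777, so the button is all the way in (8 mm). Lifting off.

{"name": "servo_tool", "arguments": {
  "rows": "0 0 -0.5 0 0 0; 0 0 -2 0 0 0; 0 0 -4 0 0 0; 0 0 -4 0 0 0; 0 0 -4 0 0 0"
}}

```text
clock: 14.02
tool_pos: [0.4504, -0.2699, 0.2204]
orientation: [179.3, -0.1, -109.9]
force: [1.3, -0.7, -0.1]
opening: 0.0003
```

{"name": "servo_tool", "arguments": {
  "rows": "-3.8 0 0 0 0 0; -3.8 0 0 0 0 0; -3.8 0 0 0 0 0; -3.8 0 0 0 0 0; -3.8 0 0 0 0 0"
}}

```text
clock: 14.43
tool_pos: [0.5206, -0.0923, 0.2318]
orientation: [-179.5, 0.1, -110.5]
force: [1.4, -0.7, -0.3]
opening: 0.0004
```

{"name": "servo_tool", "arguments": {
  "rows": "-2 0 0 0 0 0; 0 0 0 0 0 0; 0 0 0 0 0 0"
}}

```text
clock: 14.68
tool_pos: [0.5302, -0.0658, 0.2311]
orientation: [-179.5, 0.2, -110.1]
force: [-0.2, -1.1, -0.5]
opening: 0.0004
```

```bash
python3 - <<'E'
from h import *
import cv2
to([.451,-.2715,.12],-111)
for n in("side","top"):
  s=ctrl.snapshot(n);cv2.imwrite(f"pics/k_{n}.png",s["frame"][:,:,::-1])
  for n in ("start_top","stop_top","rocker_high","rocker_box","button_box","drawer_front"): print(n,[(q["point"],q["confidence"]) for q in ctrl.place_of(n,s)[:3]])
E
```

```text
t 14.6833 pos [ 0.5302 -0.0658  0.2311] rpy [-179.5    0.2 -110.1] F [-0.2 -1.1 -0.5]
shift cm [22.08  0.45 11.02] turn [-0.009  0.004  0.015]
start_top [([0.2859, -0.3624, 0.0882], 0.86), ([0.7895, -0.2591, 0.0857], 0.79), ([0.4512, -0.2736, 0.0909], 0.75)]
stop_top [([0.5077, -0.2935, 0.0731], 0.63), ([0.3423, -0.3855, 0.0724], 0.53), ([0.8212, -0.312, 0.0746], 0.47)]
rocker_high [([0.4811, 0.293, 0.0739], 0.72), ([0.4504, -0.2689, 0.0871], 0.37)]
rocker_box [([0.4512, 0.2995, 0.0008], 0.81), ([0.425, 0.5162, -0.0005], 0.67)]
button_box [([0.4737, -0.2798, -0.0043], 0.73), ([0.3049, -0.3733, -0.002], 0.58), ([0.7131, -0.0625, -0.0033], 0.45)]
drawer_front [([0.5807, -0.0529, 0.0509], 0.57), ([0.4049, 0.1489, -0.0014], 0.35)]
start_top [([0.4501, -0.2701, 0.0856], 0.71), ([0.2816, -0.3623, 0.0819], 0.57), ([0.789, -0.2602, 0.0841], 0.48)]
stop_top [([0.3416, -0.3895, 0.0734], 0.63), ([0.8175, -0.3126, 0.0723], 0.56), ([0.555, 0.4884, 0.0023], 0.38)]
rocker_high [([0.4812, 0.2913, 0.079], 0.89)]
rocker_box [([0.4523, 0.2982, 0.0017], 0.87), ([0.4494, -0.2738, 0.0862], 0.27)]
button_box [([0.4777, -0.282, 0.0021], 0.78), ([0.3011, -0.3741, 0.0019], 0.76), ([0.7996, -0.2793, -0.002], 0.64)]
drawer_front []
```

View pics/k_side.png

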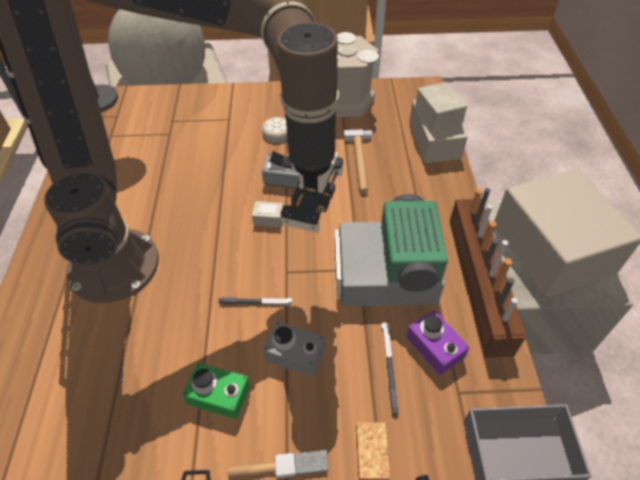

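View pics/k_top.png

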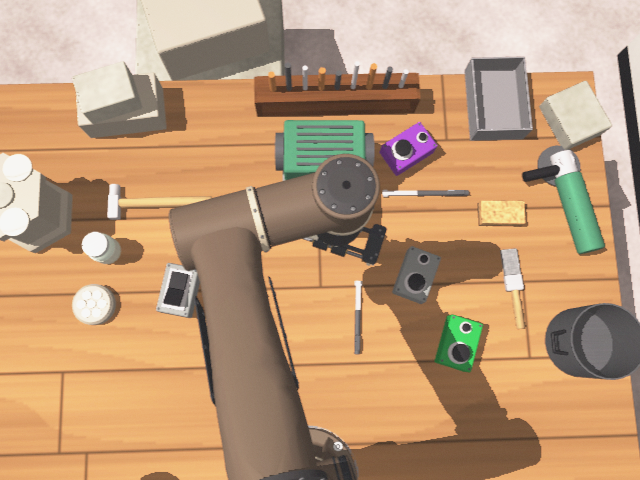

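The pictures show the drawer shut (side 338,260), the rocker tipped, both boxes and all bystanders in place, the large button out again, and the arm clear.

```bash
python3 -c "
from plant import ctrl
print(ctrl.close_job())"
```

```text
the job is handed in; nothing more can be done
None
```

The job is handed in, done in the order asked at about 15 s on the clock. I saw nothing wrong in the last checks, but `close_job` gives no verdict.

- **Drawer:** I pushed it until it met its hard stop (force rose to 19 N). The side camera then put its front 132 mm from the extractor's origin, which is fully home. In the last top picture the network did not report the drawer front, because the arm was in the way; the side picture still showed it shut.
- **Rocker:** I pressed the raised end down to its stop at 73.5 mm above the bench, with about 45 N at the fingers. Both cameras last put that point at 74 to 79 mm, within their error, against 74 mm for fully tipped.
- **Large button:** I pressed the one on the grey box all the way in, reaching the stop at 77.7 mm with about 49 N at the fingers. It sprang back out and was last measured at 86 to 91 mm, against 86 mm when out.
- **Left alone:** The small button still stood at 73 mm, and the fingers never went low enough to touch it. Both switch boxes measured within about 4 mm of where they started, which is the networks' accuracy. The tools, stones and the green and purple look-alikes looked unmoved.

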